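Refit a splined knob on a bench instrument and hold it pressed

ROBOT

A 6-joint arm with a two-finger parallel gripper is mounted at the origin on the work surface. World frame = base frame: x ahead of the robot, y to its left, z up, the work surface at z = 0. Lengths are in m, angles in rad, forces in N, time in s.
With the tool pointing down it reaches from about 0.325 to 0.85 m from the base axis. Payload 15.5 kg.
Tool frame: the origin (TCP) lies midway between the tips of the shut fingers; the grasp point (between the pads) lies 19 mm behind it; z points along the fingers, y is the direction in which the jaws open and shut (so a half turn about z gives the same grasp; the last joint's range is limited). The gripper opens to 91 mm and grips with 3 to 60 N. Pads are 32 mm wide; open, the fingers measure 118 mm over their backs; the gripper's body (76 mm by 178 mm) begins 60 mm behind the grasp point.
Start: joints at [1.141, 0.494, 1.345, -0, 1.302, -0.096], TCP at [0.205, 0.591, 0.214] pointing down, gripper open.
Joint ranges: [-2.91, 2.91], [-0.82, 2.16], [0.22, 2.67], [-1.22, 4.37], [0.12, 2.79], [-3.08, 3.08]. Speed limits (rad/s): [1.89, 1.89, 2.57, 3.01, 3.01, 3.01].

INTERFACE

Orientations are given as a unit quaternion [w, x, y, z].
In Python, from cell import manip gives the robot as it stands.
- The arm moves only by the tool drive_tool, never from a script. Its argument "rows" is a list of rows, each an object of numbers: "fingers": the finger opening in mm, from 0 to 91.2; "dx", "dy", "dz": the shift along the tool's x, y, z in mm; "rx", "ry", "rz": the turn, a rotation vector about the tool's x, y, z in degrees. A call has 1 to 12 rows; each row shifts and turns the commanded pose from where the row before left it, along the tool's axes as they then stand; what a row does not reach is not made up. A row lasts 1/10 s, in which the tool goes at most 50 mm and 8.59 degrees, less where a joint would pass 70% of its speed; a pose out of reach is approached as far as the arm can. A call is refused whole if a number of a shift passes 50 or a number of a turn 8.59, either way. A call with a gripper value outside its range is refused whole. The fingers move at their own pace and stop on an object; the grip force is fixed at half the most. Time passes only in rows, so rows that do not move let the fingers close. It gives the time, the measured TCP pose, the force and the opening at its end, in the units of the state.
- manip.get_state(): the state, without advancing time (a new reading comes with each control period).
- manip.camera(name): name is "side" or "top" or "wrist"; returns the picture (400x640x3 uint8, red, green, blue); there is no depth.
- manip.get_calibration(name): a dict with "intrinsics" (3x3 intrinsics, pixels), "R" (3x3) and "t" (3): a world point X has camera coordinates R X + t. Camera axes: x right, y down, z forward; pixel columns grow to the right and rows downward; lengths in m; the calibration is good to about 2 mm. A picture is of the moment at which its call begins: read the wrist's pose just before it. get_calibration takes no time and is no camera call; for the wrist camera it gives the pose at the moment of the call.
- manip.close_job(): hands the job in, once; it reports no verdict.
The state is a dict: "time": time; "q": joint angles; "joint_velocities": joint speeds; "effort": joint torques, N m; "tool_pos": TCP position; "tcp_rot": TCP orientation; "contact_force": force on the tool from outside, world axes, zero at the start; "torque": the same for the moment, N m; "opening": finger opening in m.
Only numpy, scipy, OpenCV 4.12 (cv2) and the standard library are available. Lean on these libraries where they do the work, as an engineer would, in place of code of your own. Each camera call takes 0.05 s, during which the arm holds its last target.

TASK

The instrument lying face up on the bench has lost its blue-topped knob: take that knob from the mat, put it on the bare splined spindle inside the blue circle, turning it until the splines mesh, and slide it fully home. Then press it down so that the sprung brass ring under it goes all the way down to start the self-test, and finish while still holding the knob pressed down, with the fingers on it. Leave the other knobs and everything else on the bench where they are.

Things in the scene. Friction and masses are not known exactly. Their poses are not given: they have to be found in the camera images.
- knob_blue_c (a point): centre (half-way up, 22 mm above the underside) of the loose blue-topped knob, 60 g: dark grey, a regular twelve-sided prism 44 mm across flats and 44 mm high, upright on the mat, bore down; z up. Its x and y axes are each normal to a pair of side flats (flats every 30 degrees). The white cross on the blue top lies along x and y and shows the bore's arms. The knobs stand about 95 mm apart.
- knob_green_c (a point): centre of the green-topped knob, otherwise the same; leave it
- knob_yellow_c (a point): centre of the yellow-topped knob, otherwise the same; leave it
- knob_blue: the same knob; origin at the centre of its underside, same axes. From below: a round recess 30 mm wide and 4 mm deep, then a cross-shaped bore with arms 7 mm wide along the knob's x and y, 28 mm across, ending 30 mm above the underside. It fits at every quarter turn.
- spindle_ribs (a point): on the axis of the upright steel spindle, level with the top of its splines: four ribs forming a cross 24 mm across, 5 mm thick, along this frame's x and y; z up; 18 mm above the free brass ring. A round nose 6.4 mm across stands 7.7 mm higher. A knob that does not mesh rests on the ribs with its underside 14 mm above the ring.
- seat (a point): fixed point on the spindle's axis at the height of the free brass ring's top: 14 mm above the instrument's face, 74 mm above the bench. The ring is 42 mm wide; fully pressed, its top is 4 mm below this point. A dark collar under it is 48 mm wide, 6 mm high. Nothing else on the face within 60 mm of the axis stands over 5 mm; the rest of the face's controls are under 15 mm.
- spindle (a joint): turn of the spindle about the vertical (rad, counter-clockwise from above); 0 when its ribs line up with the instrument's sides. It turns stiffly (0.25 N m), so a knob turned on it under light pressure slips round until it drops over the ribs. It may end at any angle.
- ring (a joint): how far the sprung brass ring is pushed down: 0 free, 0.004 m fully down; it takes about 3 N to start and 9 N to push it fully down, and it springs back when let go
- unit: the instrument lying face up, fixed to the bench: light grey box 240 (its x) by 300 (its y) by 60 mm high, origin at the centre of its underside. The spindle stands at x = -45, y = +65 mm
- mat: thin teal mat, fixed, 300 (its x) by 110 by 3 mm, carrying the three knobs in a row along its x; origin at the centre of its underside
- screwdriver: loose screwdriver lying on the bench; leave it
- mug: loose white mug, 80 mm wide and 90 mm high; leave it
- spray: loose spray can, 52 mm wide and 140 mm high; leave it
- meter: loose dark multimeter lying flat, 150 by 75 by 44 mm; leave it
- adapter: loose brass adapter, 26 mm wide and 30 mm high, standing; leave it
Not all that is in view belongs to the job. What is shaped like the knob_blue but pink is not meant.

How it is judged:
On the way, in this order (a step that is already met when the one before it is completed fails the run):
1. the blue-topped knob is lifted clear of the mat, higher than the spindle (height (world z) of knob_blue_c above 0.115 m), for 0.1 s.
2. the knob has meshed and slid down over the splines onto the ring (horizontal distance between knob_blue_c and seat below 0.003 m and angle between knob_blue_c's own z axis and vertical below 0.07 rad and z of knob_blue_c in the frame of seat below 0.024 m), for 0.1 s.
At the end, for the whole second after the job is handed in: The blue-topped knob is on the spindle, within 3 mm of its axis and 4 degrees of upright, meshed, its underside at least 2.5 mm below the free ring's height; the ring is pushed down more than 3 mm of its 4 and kept there, the fingers still bearing on the knob (over 3 N), the knob still (horizontal distance between knob_blue_c and seat below 0.003 m and angle between knob_blue_c's own z axis and vertical below 0.07 rad and z of knob_blue_c in the frame of seat below 0.0195 m and value of joint ring above 0.003 m and contact force between the fingers and knob_blue above 3 N and linear speed of knob_blue below 0.02 m/s); the arm keeps its last pose, push and grip.
It fails at once if the green- or yellow-topped knob is shifted by more than 30 mm (distance of any of knob_green_c, knob_yellow_c from where it was at the start of the episode above 0.03 m).
It fails at once if the screwdriver, mug, spray can, multimeter or adapter is shifted by more than 30 mm (distance of any of screwdriver, mug, spray, meter, adapter from where it was at the start of the episode above 0.03 m).
It also fails if it takes over 45 s, if anything falls off the work surface, if the arm or the gripper's body presses on something with over 40 N, if the wrist force passes 120 N, or if a joint passes its speed limit or range.

## Working session

There is one attempt and no reset: what is moved stays moved. The work goes in short steps, Python scripts to look and compute and a tool call to move; the robot and the scene stay as the last step left them, time stands still between calls to the robot, and variables do not carry over. Pictures are saved under pics/ and viewed, and the job is handed in when it is done.

Besides the shell and the picture viewer there is one more tool, called after "Emit:" by a JSON object that holds its "op" and its "data". drive_tool: Moves the arm, as the interface text tells. Its arguments: {"type":"object","properties":{"rows":{"type":"array"}},"required":["rows"]}

```bash
mkdir -p pics; ls; python3 - <<'E'
from cell import manip
import cv2,numpy as np
print(manip.get_state())
for n in ["top","side"]:
    im=manip.camera(n); cv2.imwrite(f"pics/{n}0.png",im[:,:,::-1])
    np.set_printoptions(precision=4,suppress=True)
    print(n,manip.get_calibration(n))
E
```

```text
pics
{'time': 0.0, 'q': array([ 1.14148067e+00,  4.94172486e-01,  1.34611660e+00, -8.29639931e-06,
        1.30248744e+00, -9.55197504e-02]), 'joint_velocities': array([ 0.00015331,  0.00041171,  0.00023226,  0.0007805 ,  0.00098164,
       -0.00170587]), 'effort': array([ 1.68456620e-03, -8.78792453e+01, -3.81855369e+01,  7.08309445e-02,
        5.31373685e-02, -1.44105434e-04]), 'tool_pos': array([0.20462723, 0.59016322, 0.21334984]), 'tcp_rot': array([-1.49695557e-04,  1.66123096e-01,  9.86104846e-01, -5.72708731e-04]), 'contact_force': array([ 0.27079316, -0.44251447,  0.36131208]), 'torque': array([-0.06763695,  0.01757889,  0.01365206]), 'opening': 0.0911207211609401}
top {'intrinsics': array([[395.5702,   0.    , 319.7153],
       [  0.    , 395.5702, 196.6729],
       [  0.    ,   0.    ,   1.    ]]), 'R': array([[ 0.0211, -0.9997,  0.0124],
       [-0.9869, -0.0228, -0.16  ],
       [ 0.1602, -0.0088, -0.987 ]]), 't': array([-0.0473,  0.5711,  1.1567])}
side {'intrinsics': array([[436.0088,   0.    , 317.3998],
       [  0.    , 436.0088, 206.4115],
       [  0.    ,   0.    ,   1.    ]]), 'R': array([[ 0.8975, -0.4408,  0.0106],
       [-0.2466, -0.5218, -0.8167],
       [ 0.3656,  0.7303, -0.577 ]]), 't': array([-0.5362,  0.2153,  1.0622])}
```

View pics/top0.png

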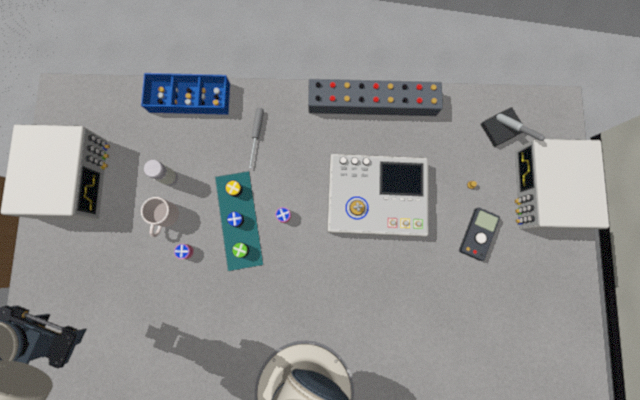

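View pics/side0.png

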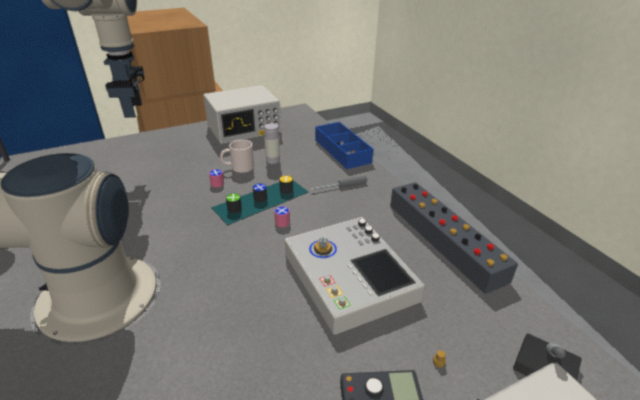

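Candidates for the blue-topped knob in the top view: (235,219), on the mat with a dark body; (283,215) and (183,252), both off the mat with pink bodies. I choose (235,219), then check it in a close crop and measure.

```bash
cat > h.py <<'E'
from cell import manip
import cv2,numpy as np
np.set_printoptions(precision=4,suppress=True)
def ray(cal,uv,z):
    K,R,t=cal["intrinsics"],np.array(cal["R"]),np.array(cal["t"])
    uv=np.atleast_2d(uv).astype(float)
    d=np.c_[uv,np.ones(len(uv))]@np.linalg.inv(K).T@R
    c=-R.T@t
    return c+d*((z-c[2])/d[:,2])[:,None]
def blobs(im,lo,hi,amin=20):
    hsv=cv2.cvtColor(im,cv2.COLOR_RGB2HSV)
    m=cv2.inRange(hsv,np.array(lo),np.array(hi))
    n,l,s,c=cv2.connectedComponentsWithStats(m)
    return m,l,[(i,s[i],c[i]) for i in range(1,n) if s[i][4]>=amin]
E
python3 - <<'E'
from h import *
T=manip.get_calibration("top");S=manip.get_calibration("side")
im=cv2.cvtColor(cv2.imread("pics/top0.png"),cv2.COLOR_BGR2RGB)
side=cv2.cvtColor(cv2.imread("pics/side0.png"),cv2.COLOR_BGR2RGB)
for nm,lo,hi in [("blue",(110,100,80),(130,255,255)),("green",(45,100,80),(70,255,255)),("yellow",(18,150,120),(32,255,255))]:
    for i,s,c in blobs(im,lo,hi)[2]: print("top",nm,s,c,ray(T,c,0.047),ray(T,c,0.06))
    for i,s,c in blobs(side,lo,hi)[2]: print("side",nm,s,c,ray(S,c,0.047),ray(S,c,0.06))
a=cv2.resize(im[150:290,130:310],None,fx=4,fy=4,interpolation=cv2.INTER_CUBIC)
cv2.imwrite("pics/crop0.png",a[:,:,::-1])
a=cv2.resize(side[150:280,190:350],None,fx=5,fy=4.5,interpolation=cv2.INTER_CUBIC)
cv2.imwrite("pics/crop1.png",a[:,:,::-1])
E
```

```text
top blue [184  74  17   3  23] [192.4783  74.4783] [[0.9568 0.379  0.047 ]] [[0.9505 0.3745 0.06  ]]
top blue [152 107  23   6  33] [161.8182 110.9697] [[0.8325 0.4658 0.047 ]] [[0.8275 0.4604 0.06  ]]
top blue [184 109   9   5  20] [187.9 111.7] [[0.8322 0.3843 0.047 ]] [[0.8272 0.3798 0.06  ]]
top blue [346 197  23  23  91] [357.3407 208.033 ] [[ 0.5397 -0.1493  0.047 ]] [[ 0.5379 -0.1479  0.06  ]]
top blue [227 212   6   7  20] [230.  215.4] [[0.5086 0.2339 0.047 ]] [[0.5072 0.2311 0.06  ]]
top blue [234 212   8   5  27] [237.3333 214.4074] [[0.5121 0.2121 0.047 ]] [[0.5106 0.2095 0.06  ]]
top blue [227 218  15   9  55] [235.1273 222.1455] [[0.4886 0.2174 0.047 ]] [[0.4874 0.2148 0.06  ]]
side blue [ 316  122   57   47 1364] [342.9787 144.5271] [[0.8816 0.3638 0.047 ]] [[0.8688 0.3419 0.06  ]]
side blue [216 169   6   6  20] [218.3 171.5] [[0.4096 0.3685 0.047 ]] [[0.405  0.3465 0.06  ]]
side blue [210 170   7   6  23] [212.5652 173.    ] [[0.3898 0.3671 0.047 ]] [[0.3856 0.3451 0.06  ]]
side blue [258 183   9   7  29] [262.2759 185.7586] [[0.5113 0.2231 0.047 ]] [[0.505  0.2035 0
[... 1286 characters left out ...]
721] [[ 0.5355 -0.1459  0.047 ]] [[ 0.5338 -0.1446  0.06  ]]
side yellow [280 176   5   7  25] [282.36 178.84] [[0.5849 0.2347 0.047 ]] [[0.5773 0.215  0.06  ]]
side yellow [287 176   5   7  22] [288.8636 179.0455] [[0.6036 0.2245 0.047 ]] [[0.5956 0.205  0.06  ]]
side yellow [316 244   8   7  22] [318.1364 247.6818] [[ 0.5387 -0.1228  0.047 ]] [[ 0.5318 -0.1363  0.06  ]]
side yellow [501 255   6   5  20] [503.2  256.65] [[ 0.9529 -0.359   0.047 ]] [[ 0.9389 -0.3684  0.06  ]]
side yellow [488 260   5   5  21] [490.1429 261.8571] [[ 0.9079 -0.3593  0.047 ]] [[ 0.8947 -0.3687  0.06  ]]
side yellow [434 351  11  15  91] [439.6703 358.4286] [[ 0.6084 -0.5301  0.047 ]] [[ 0.6004 -0.5365  0.06  ]]
```

View pics/crop0.png

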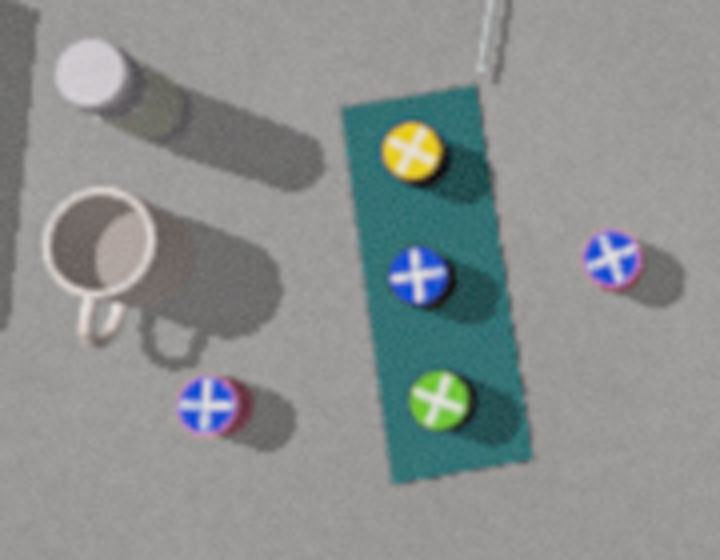

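View pics/crop1.png

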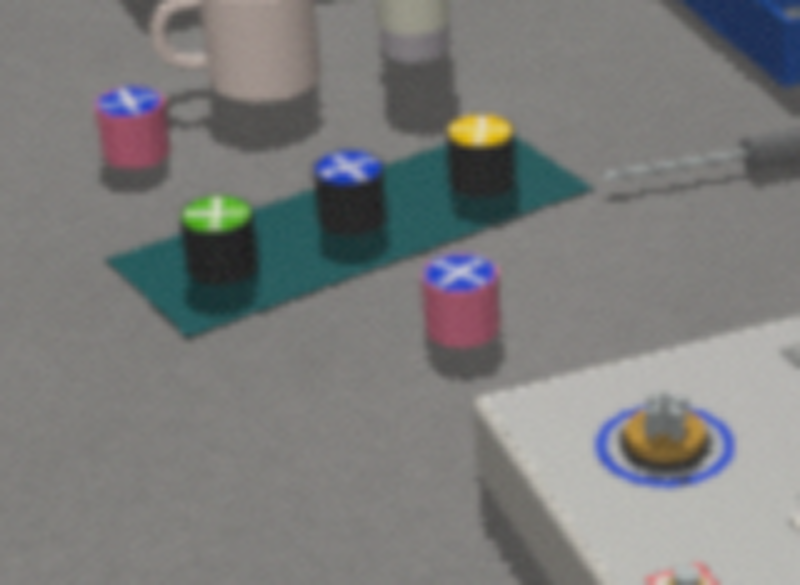

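The crop confirms it: the knob at (234.8,219.2) has a dark body and is the middle one on the mat. The pink ones are decoys. It lies at about (0.50, 0.217). The blue circle is at about (0.538, -0.148). I'm moving above the knob for a wrist view.

Emit:
{"op": "drive_tool", "data": {"rows": [{"dx":-33,"dy":-21,"dz":-4,"fingers":91},{"dx":-33,"dy":-21,"dz":-4},{"dx":-33,"dy":-21,"dz":-4},{"dx":-33,"dy":-21,"dz":-4},{"dx":-33,"dy":-21,"dz":-4},{"dx":-33,"dy":-21,"dz":-4},{"dx":-33,"dy":-21,"dz":-4},{"dx":-33,"dy":-21,"dz":-4},{"dx":-33,"dy":-21,"dz":-4},{"dx":-33,"dy":-21,"dz":-4},{"dx":-33,"dy":-21,"dz":-4},{"dx":-33,"dy":-21,"dz":-4}]}}

```text
invalid input
```

```bash
python3 - <<'E'
from h import *
c=manip.get_calibration("wrist"); im=manip.camera("wrist"); s=manip.get_state()
cv2.imwrite("pics/w1.png",im[:,:,::-1]); np.savez("w1.npz",K=c["intrinsics"],R=c["R"],t=c["t"])
print(s["time"],s["tool_pos"],s["tcp_rot"],c, -np.array(c["R"]).T@c["t"])
E
```

```text
0.15 [0.2046 0.5902 0.2135] [-0.0001  0.1661  0.9861 -0.0005] {'intrinsics': array([[355.152 ,   0.    , 313.8976],
       [  0.    , 355.152 , 198.7343],
       [  0.    ,   0.    ,   1.    ]]), 'R': array([[ 0.3294,  0.9442, -0.0019],
       [ 0.9017, -0.3139,  0.2974],
       [ 0.2802, -0.0997, -0.9547]]), 't': array([-0.6242, -0.0321,  0.3937])} [0.1242 0.6185 0.3842]
```

View pics/w1.png

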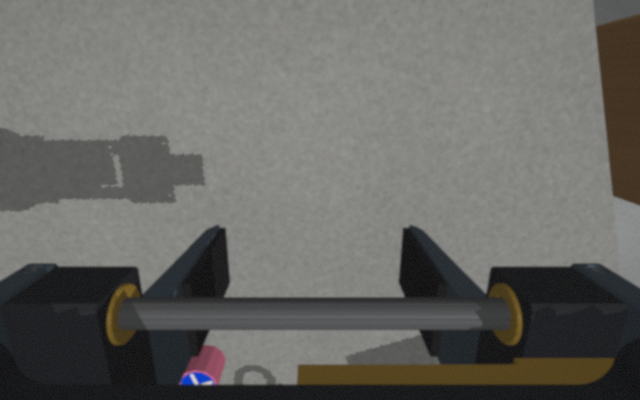

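Emit:
{"op": "drive_tool", "data": {"rows": [{"fingers":91,"dx":-33,"dy":-21,"dz":-4,"rx":0,"ry":0,"rz":0},{"fingers":91,"dx":-33,"dy":-21,"dz":-4,"rx":0,"ry":0,"rz":0},{"fingers":91,"dx":-33,"dy":-21,"dz":-4,"rx":0,"ry":0,"rz":0},{"fingers":91,"dx":-33,"dy":-21,"dz":-4,"rx":0,"ry":0,"rz":0},{"fingers":91,"dx":-33,"dy":-21,"dz":-4,"rx":0,"ry":0,"rz":0},{"fingers":91,"dx":-33,"dy":-21,"dz":-4,"rx":0,"ry":0,"rz":0},{"fingers":91,"dx":-33,"dy":-21,"dz":-4,"rx":0,"ry":0,"rz":0},{"fingers":91,"dx":-33,"dy":-21,"dz":-4,"rx":0,"ry":0,"rz":0},{"fingers":91,"dx":-33,"dy":-21,"dz":-4,"rx":0,"ry":0,"rz":0},{"fingers":91,"dx":-33,"dy":-21,"dz":-4,"rx":0,"ry":0,"rz":0},{"fingers":91,"dx":-33,"dy":-21,"dz":-4,"rx":0,"ry":0,"rz":0},{"fingers":91,"dx":-33,"dy":-21,"dz":-4,"rx":0,"ry":0,"rz":0}]}}

```text
time: 1.35
tool_pos: [0.497, 0.2212, 0.262]
tcp_rot: [-0.0, 0.166, 0.986, -0.0]
contact_force: [-0.1, 1.2, 0.1]
opening: 0.0907
```

```bash
cat > look.py <<'E'
import sys
from h import *
n=sys.argv[1]
c=manip.get_calibration("wrist"); im=manip.camera("wrist"); s=manip.get_state()
cv2.imwrite(f"pics/{n}.png",im[:,:,::-1]); np.savez(f"{n}.npz",intrinsics=c["intrinsics"],R=c["R"],t=c["t"])
print(s["time"],s["tool_pos"],s["tcp_rot"],s["contact_force"],s["torque"],s["opening"])
E
python3 look.py w2
```

```text
1.4 [0.5007 0.2175 0.2626] [ 0.0012  0.1671  0.9859 -0.0005] [ 3.9915 -4.7735 -0.1946] [-0.1411 -0.1441  0.0588] 0.09116611025503617
```

View pics/w2.png

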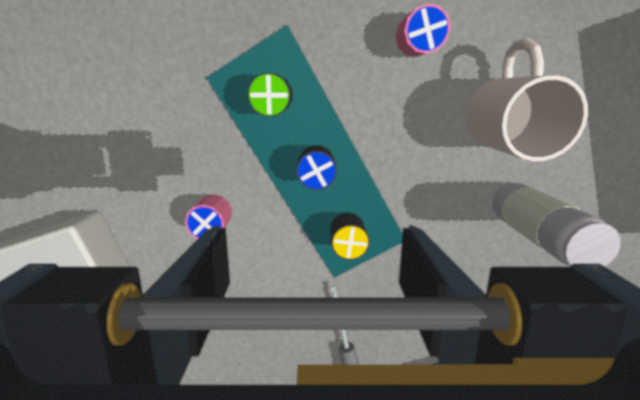

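The wrist view shows the blue-topped knob at (316,170), green at (269,95) and yellow at (350,242). I'm taking a settled frame and measuring.

```bash
python3 look.py w3; cat > knob.py <<'E'
import sys
from h import *
def measure(n,lo,hi,z,seed,verbose=1):
    c=dict(np.load(f"{n}.npz")); im=cv2.cvtColor(cv2.imread(f"pics/{n}.png"),cv2.COLOR_BGR2RGB)
    hsv=cv2.cvtColor(im,cv2.COLOR_RGB2HSV)
    m=cv2.inRange(hsv,np.array(lo),np.array(hi))
    yy,xx=np.mgrid[:400,:640]; near=np.hypot(xx-seed[0],yy-seed[1])<32
    m[~near]=0
    p=np.argwhere(m>0)[:,::-1]
    hull=cv2.convexHull(p.astype(np.int32))
    P=ray(c,hull[:,0],z)[:,:2].astype(np.float32)
    ctr,r=cv2.minEnclosingCircle(P*1000)
    M=cv2.moments((P*1000-np.float32(ctr)).reshape(-1,1,2)); cen=np.array(ctr)+[M["m10"]/M["m00"],M["m01"]/M["m00"]]
    # white cross inside hull
    f=np.zeros_like(m); cv2.fillConvexPoly(f,hull,255); f=cv2.erode(f,np.ones((3,3)))
    w=cv2.inRange(hsv,np.array((0,0,120)),np.array((180,110,255)))&f
    q=np.argwhere(w>0)[:,::-1]; Q=ray(c,q,z)[:,:2]*1000-cen
    d=np.hypot(*Q.T); k=(d>6)&(d<18)
    a=np.arctan2(Q[k,1],Q[k,0]); ph=np.degrees(np.angle(np.exp(4j*a).mean()))/4
    print(n,"centre mm",cen,"encl r",r,"area r",np.sqrt(cv2.contourArea((P*1000).reshape(-1,1,2))/np.pi),"cross deg mod90",ph,"R",abs(np.exp(4j*a).mean()),k.sum())
    return cen,ph
if __name__=="__main__":
    measure("w3",(105,110,60),(130,255,255),.047,(316,170))
    measure("w3",(45,110,60),(75,255,255),.047,(269,95))
    measure("w3",(18,110,80),(35,255,255),.047,(350,242))
E
python3 knob.py
```

```text
1.45 [0.499  0.2195 0.2622] [ 0.0008  0.1678  0.9858 -0.0002] [ 0.0933  0.953  -0.2584] [-0.0078  0.0133 -0.0123] 0.09098286727197916
w3 centre mm [499.5626 222.571 ] encl r 21.939346313476562 area r 21.5009981288538 cross deg mod90 9.613752456775543 R 0.7982935800878931 224
w3 centre mm [406.9511 202.2291] encl r 21.479076385498047 area r 21.10424036547917 cross deg mod90 -19.433868160361115 R 0.8034583477586118 255
w3 centre mm [594.4416 232.062 ] encl r 21.962072372436523 area r 21.511242775852356 cross deg mod90 -26.216829130583484 R 0.8408809565848749 160
```

View pics/w3.png

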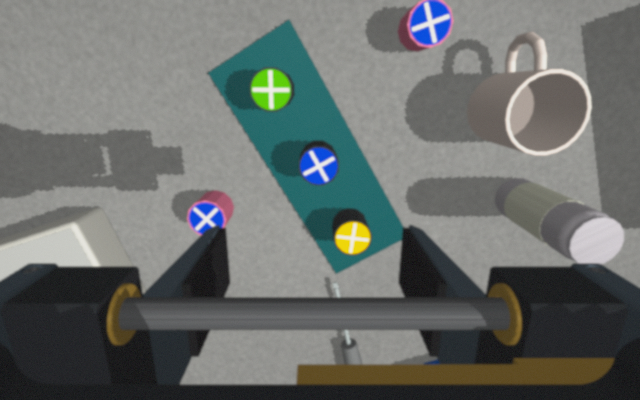

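```bash
python3 look.py w4; python3 look.py w5; python3 - <<'E'
from knob import *
for n in ("w4","w5"):
    measure(n,(105,110,60),(130,255,255),.047,(319,165))
    measure(n,(45,110,60),(75,255,255),.047,(270,90))
    measure(n,(18,110,80),(35,255,255),.047,(352,238))
E
```

```text
1.5 [0.4975 0.2211 0.2619] [ 0.0001  0.1676  0.9859 -0.    ] [ 0.006  -0.3711 -0.2937] [-0.0007  0.0445  0.0368] 0.09082521877647916
1.55 [0.4965 0.2221 0.2617] [-0.0003  0.167   0.986  -0.    ] [-0.446   0.2004 -0.182 ] [-0.0346 -0.0194  0.0282] 0.09126241297638597
w4 centre mm [499.6645 222.6426] encl r 21.940492630004883 area r 21.45327849075707 cross deg mod90 9.509243389653191 R 0.8143834582382434 221
w4 centre mm [406.9019 202.1303] encl r 21.556377410888672 area r 21.049512326363573 cross deg mod90 -19.714880089935857 R 0.838901336824728 255
w4 centre mm [594.3639 232.0971] encl r 21.979190826416016 area r 21.494029453274855 cross deg mod90 -26.295517172173053 R 0.8364335922972765 157
w5 centre mm [499.5967 222.6862] encl r 22.05462074279785 area r 21.513932712952922 cross deg mod90 9.6907318583605 R 0.815085699366676 221
w5 centre mm [406.8803 202.1637] encl r 21.558177947998047 area r 21.092364568161308 cross deg mod90 -19.68203447547133 R 0.835463091073452 254
w5 centre mm [594.3794 231.9927] encl r 22.00787925720215 area r 21.4979328052901 cross deg mod90 -26.306750755777504 R 0.8304959392307887 163
```

Blue is at (0.4996, 0.2226) with the cross at 9.7°. Knob spacings are 94.9 and 95.2 mm and the top radius is about 21.5 mm, which agrees with the description. I'm aligning the jaws to the flats and descending.

Emit:
{"op": "drive_tool", "data": {"rows": [{"fingers":91,"dx":-2.8,"dy":1.5,"dz":30,"rx":0,"ry":0,"rz":1.1},{"fingers":91,"dx":0,"dy":0,"dz":40,"rx":0,"ry":0,"rz":0},{"fingers":91,"dx":0,"dy":0,"dz":40,"rx":0,"ry":0,"rz":0},{"fingers":91,"dx":0,"dy":0,"dz":40,"rx":0,"ry":0,"rz":0},{"fingers":91,"dx":0,"dy":0,"dz":30,"rx":0,"ry":0,"rz":0},{"fingers":91,"dx":0,"dy":0,"dz":0,"rx":0,"ry":0,"rz":0},{"fingers":91,"dx":0,"dy":0,"dz":0,"rx":0,"ry":0,"rz":0},{"fingers":91,"dx":0,"dy":0,"dz":0,"rx":0,"ry":0,"rz":0}]}}

```text
time: 2.35
tool_pos: [0.5002, 0.2239, 0.0836]
tcp_rot: [0.001, 0.175, 0.985, 0.001]
contact_force: [0.3, -1.0, -0.3]
opening: 0.0909
```

```bash
python3 look.py w6
```

```text
2.4 [0.5003 0.2238 0.0837] [0.0012 0.1754 0.9845 0.0007] [ 0.0607  0.0509 -0.0247] [-0.0354  0.0093 -0.0716] 0.09107944253498042
```

View pics/w6.png

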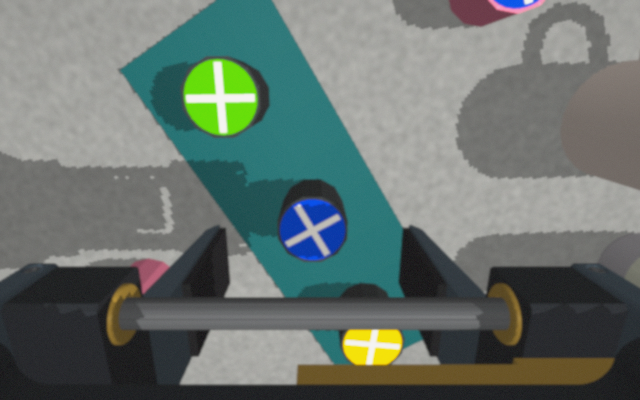

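The blue top is at (313,229), between the fingers. I'm re-measuring at this closer range.

```bash
sed -i 's/<32/<rad/; s/verbose=1/rad=32/' knob.py; python3 - <<'E'
from knob import *
measure("w6",(105,110,60),(130,255,255),.047,(313,229),42)
E
```

```text
w6 centre mm [499.9209 222.7466] encl r 21.325443267822266 area r 21.066551506684508 cross deg mod90 9.633585633241616 R 0.8488256562101415 574
```

Emit:
{"op": "drive_tool", "data": {"rows": [{"fingers":91,"dx":0,"dy":-1.2,"dz":20,"rx":0,"ry":0,"rz":0},{"fingers":91,"dx":0,"dy":0,"dz":25,"rx":0,"ry":0,"rz":0},{"fingers":91,"dx":0,"dy":0,"dz":20,"rx":0,"ry":0,"rz":0},{"fingers":91,"dx":0,"dy":0,"dz":8,"rx":0,"ry":0,"rz":0},{"fingers":91,"dx":0,"dy":0,"dz":0,"rx":0,"ry":0,"rz":0},{"fingers":91,"dx":0,"dy":0,"dz":0,"rx":0,"ry":0,"rz":0},{"fingers":60,"dx":0,"dy":0,"dz":0,"rx":0,"ry":0,"rz":0},{"fingers":50,"dx":0,"dy":0,"dz":0,"rx":0,"ry":0,"rz":0},{"fingers":38,"dx":0,"dy":0,"dz":0,"rx":0,"ry":0,"rz":0},{"fingers":30,"dx":0,"dy":0,"dz":0,"rx":0,"ry":0,"rz":0},{"fingers":30,"dx":0,"dy":0,"dz":0,"rx":0,"ry":0,"rz":0},{"fingers":30,"dx":0,"dy":0,"dz":0,"rx":0,"ry":0,"rz":0}]}}

```text
time: 3.6
tool_pos: [0.4991, 0.222, 0.0089]
tcp_rot: [-0.0, 0.176, 0.984, 0.0]
contact_force: [-0.3, 1.3, -0.1]
opening: 0.0457
```

```bash
python3 look.py w7
```

```text
3.65 [0.4991 0.2221 0.0089] [-0.      0.1756  0.9845 -0.    ] [ 0.2047 -0.38    1.0575] [ 0.0194  0.0867 -0.0508] 0.04385319348119389
```

View pics/w7.png

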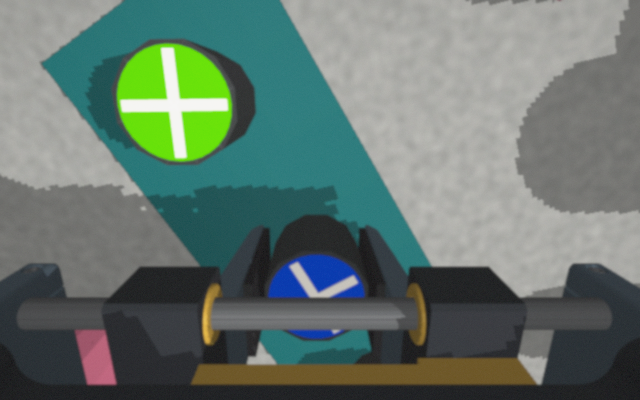

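The opening is 43.9 mm, so the fingers hold a pair of flats. I'm lifting and then carrying the knob so that the spindle lies under the camera.

Emit:
{"op": "drive_tool", "data": {"rows": [{"fingers":30,"dx":0,"dy":0,"dz":-15,"rx":0,"ry":0,"rz":0},{"fingers":30,"dx":0,"dy":0,"dz":-40,"rx":0,"ry":0,"rz":0},{"fingers":30,"dx":0,"dy":0,"dz":-45,"rx":0,"ry":0,"rz":0},{"fingers":30,"dx":0,"dy":0,"dz":-45,"rx":0,"ry":0,"rz":0},{"fingers":30,"dx":0,"dy":0,"dz":-45,"rx":0,"ry":0,"rz":0},{"fingers":30,"dx":0,"dy":0,"dz":0,"rx":0,"ry":0,"rz":0},{"fingers":30,"dx":0,"dy":0,"dz":0,"rx":0,"ry":0,"rz":0}]}}

```text
time: 4.35
tool_pos: [0.4993, 0.2221, 0.1997]
tcp_rot: [0.001, 0.176, 0.984, 0.0]
contact_force: [0.2, -0.8, -1.5]
opening: 0.0439
```

Emit:
{"op": "drive_tool", "data": {"rows": [{"fingers":30,"dx":-10,"dy":-14,"dz":0,"rx":0,"ry":0,"rz":0},{"fingers":30,"dx":-24,"dy":-32,"dz":0,"rx":0,"ry":0,"rz":0},{"fingers":30,"dx":-24,"dy":-32,"dz":0,"rx":0,"ry":0,"rz":0},{"fingers":30,"dx":-24,"dy":-32,"dz":0,"rx":0,"ry":0,"rz":0},{"fingers":30,"dx":-24,"dy":-32,"dz":0,"rx":0,"ry":0,"rz":0},{"fingers":30,"dx":-24,"dy":-32,"dz":0,"rx":0,"ry":0,"rz":0},{"fingers":30,"dx":-24,"dy":-32,"dz":0,"rx":0,"ry":0,"rz":0},{"fingers":30,"dx":-24,"dy":-32,"dz":0,"rx":0,"ry":0,"rz":0},{"fingers":30,"dx":-24,"dy":-32,"dz":0,"rx":0,"ry":0,"rz":0},{"fingers":30,"dx":-24,"dy":-32,"dz":0,"rx":0,"ry":0,"rz":0},{"fingers":30,"dx":-23,"dy":-31,"dz":0,"rx":0,"ry":0,"rz":0}]}}

```text
time: 5.45
tool_pos: [0.6169, -0.178, 0.1967]
tcp_rot: [-0.002, 0.176, 0.984, 0.0]
contact_force: [-0.0, 0.4, -0.2]
opening: 0.0437
```

Emit:
{"op": "drive_tool", "data": {"rows": [{"fingers":30,"dx":0,"dy":0,"dz":0,"rx":0,"ry":0,"rz":0},{"fingers":30,"dx":0,"dy":0,"dz":0,"rx":0,"ry":0,"rz":0},{"fingers":30,"dx":0,"dy":0,"dz":0,"rx":0,"ry":0,"rz":0},{"fingers":30,"dx":0,"dy":0,"dz":0,"rx":0,"ry":0,"rz":0}]}}

```text
time: 5.85
tool_pos: [0.6172, -0.1754, 0.1984]
tcp_rot: [-0.001, 0.175, 0.985, 0.0]
contact_force: [0.3, -0.1, -0.4]
opening: 0.0438
```

```bash
python3 look.py w8
```

```text
5.9 [ 0.6173 -0.1754  0.1987] [-0.0003  0.175   0.9846  0.0001] [-0.6426 -0.585  -0.9061] [ 0.0597  0.0193 -0.0086] 0.0440096180820661
```

View pics/w8.png

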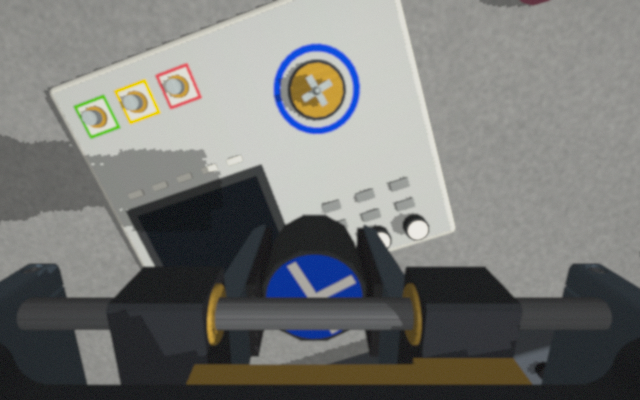

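The spindle is at (317,90) in the blue circle, with its cross visible. I'm measuring the circle, brass ring and ribs.

```bash
cat > spin.py <<'E'
from h import *
def spin(n,seed,rad=50):
    c=dict(np.load(f"{n}.npz")); im=cv2.cvtColor(cv2.imread(f"pics/{n}.png"),cv2.COLOR_BGR2RGB)
    hsv=cv2.cvtColor(im,cv2.COLOR_RGB2HSV)
    yy,xx=np.mgrid[:400,:640]; near=np.hypot(xx-seed[0],yy-seed[1])<rad
    out={}
    for nm,lo,hi,z in [("blue",(105,120,80),(130,255,255),.06),("brass",(12,110,60),(28,255,255),.074)]:
        m=cv2.inRange(hsv,np.array(lo),np.array(hi)); m[~near]=0
        m=cv2.morphologyEx(m,cv2.MORPH_OPEN,np.ones((2,2)))
        h=cv2.convexHull(np.argwhere(m>0)[:,::-1].astype(np.int32))
        P=(ray(c,h[:,0],z)[:,:2]*1000).astype(np.float32)
        e=cv2.fitEllipse(P); print(n,nm,e); out[nm]=(e,h)
    f=np.zeros((400,640),np.uint8); cv2.fillConvexPoly(f,out["brass"][1],255); f=cv2.erode(f,np.ones((5,5)))
    w=cv2.inRange(hsv,np.array((0,0,90)),np.array((180,90,255)))&f
    q=np.argwhere(w>0)[:,::-1]; Q=ray(c,q,.092)[:,:2]*1000
    lab=cv2.connectedComponentsWithStats(w)
    cen=Q.mean(0)
    for _ in range(5):
        (cx,cy),_,_=cv2.minAreaRect(Q.astype(np.float32)); 
        k=np.hypot(*(Q-cen).T)<13.5; cen=Q[k].mean(0)
    D=Q-cen; d=np.hypot(*D.T);k=(d>5)&(d<13); a=np.arctan2(D[k,1],D[k,0]); z4=np.exp(4j*a).mean()
    print(n,"ribs cen",cen,"minrect",cv2.minAreaRect(Q.astype(np.float32)),"ang",np.degrees(np.angle(z4))/4,abs(z4),k.sum())
    s=im[max(0,int(seed[1])-55):int(seed[1])+55,int(seed[0])-70:int(seed[0])+70].copy()
    mk=np.repeat(w[max(0,int(seed[1])-55):int(seed[1])+55,int(seed[0])-70:int(seed[0])+70,None],3,2)
    cv2.imwrite(f"pics/{n}_c.png",np.hstack([cv2.resize(x,None,fx=2.8,fy=2.8,interpolation=cv2.INTER_CUBIC) for x in (s[:,:,::-1],mk)]))
if __name__=="__main__":
    import sys; spin(sys.argv[1],(float(sys.argv[2]),float(sys.argv[3])))
E
python3 spin.py w8 317 90
```

```text
w8 blue ((540.165283203125, -144.1453857421875), (71.21583557128906, 71.35430145263672), 51.43766403198242)
w8 brass ((540.1055908203125, -144.19264221191406), (42.361141204833984, 42.41279220581055), 81.36564636230469)
w8 ribs cen [ 538.9538 -144.9226] minrect ((538.8958740234375, -144.9224395751953), (20.02776527404785, 19.394573211669922), 56.62794876098633) ang 10.927363864579165 0.6302705374666853 335
```

View pics/w8_c.png

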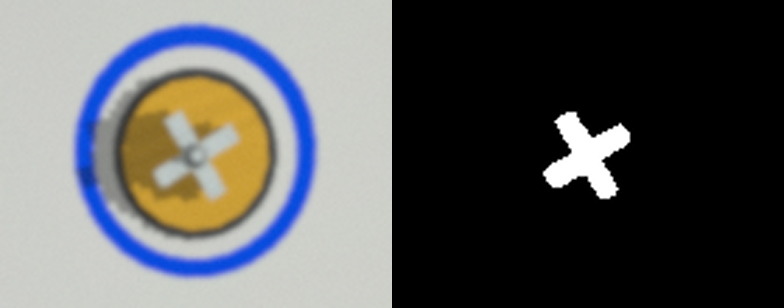

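Both circle fits agree (71.2 and 42.4 mm across), but the rib centroid is off by about 1.4 mm. I'm going lower for a sharper look.

Emit:
{"op": "drive_tool", "data": {"rows": [{"fingers":30,"dx":0,"dy":0,"dz":25,"rx":0,"ry":0,"rz":0},{"fingers":30,"dx":0,"dy":0,"dz":30,"rx":0,"ry":0,"rz":0},{"fingers":30,"dx":0,"dy":0,"dz":20,"rx":0,"ry":0,"rz":0},{"fingers":30,"dx":0,"dy":0,"dz":0,"rx":0,"ry":0,"rz":0},{"fingers":30,"dx":0,"dy":0,"dz":0,"rx":0,"ry":0,"rz":0},{"fingers":30,"dx":0,"dy":0,"dz":0,"rx":0,"ry":0,"rz":0},{"fingers":30,"dx":0,"dy":0,"dz":0,"rx":0,"ry":0,"rz":0},{"fingers":30,"dx":0,"dy":0,"dz":0,"rx":0,"ry":0,"rz":0}]}}

```text
time: 6.7
tool_pos: [0.618, -0.1766, 0.1249]
tcp_rot: [0.001, 0.176, 0.984, -0.0]
contact_force: [-0.2, 0.2, -0.8]
opening: 0.0436
```

```bash
python3 look.py w9; python3 - <<'E'
from spin import *
c=dict(np.load("w9.npz")); print("cam",-c["R"].T@c["t"])
spin("w9",(317,90),68)
E
```

```text
6.75 [ 0.6179 -0.1766  0.1246] [ 0.0005  0.1756  0.9845 -0.0001] [-0.4167 -0.0957 -0.5536] [-0.049  -0.0221 -0.0766] 0.04418407573490061
cam [ 0.5378 -0.1468  0.2955]
w9 blue ((539.915771484375, -144.2102508544922), (71.54962158203125, 71.72893524169922), 76.34369659423828)
w9 brass ((539.9120483398438, -144.31382751464844), (42.0712776184082, 42.28843688964844), 135.23985290527344)
w9 ribs cen [ 538.9903 -144.7448] minrect ((539.0625, -144.86734008789062), (20.060523986816406, 19.886634826660156), 56.62887191772461) ang 10.99085004911782 0.6688326221850769 592
```

View pics/w9.png

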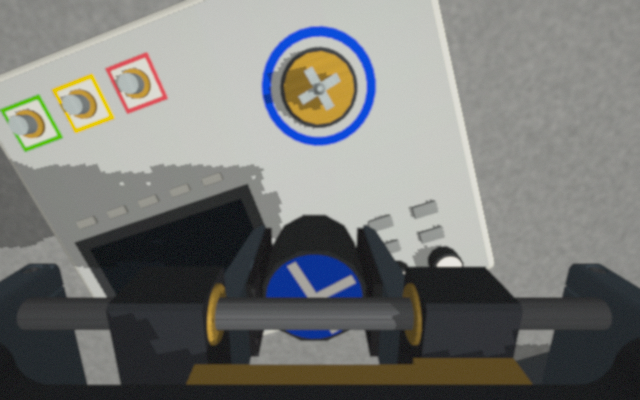

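View pics/w9_c.png

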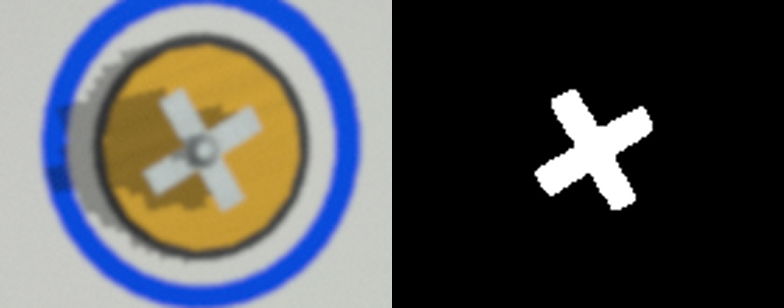

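```bash
python3 - <<'E'
from h import *
c=dict(np.load("w9.npz"))
for p in [(319.1,88.6),(319,87.3),(318.5,85.5)]:
    print(p,ray(c,p,.06)*1e3,ray(c,p,.074)*1e3,ray(c,p,.092)*1e3,ray(c,p,.0997)*1e3)
im=cv2.imread("pics/w9.png")
hsv=cv2.cvtColor(im,cv2.COLOR_BGR2HSV)
for lo,hi in [((105,120,80),(130,255,255)),((12,110,60),(28,255,255))]:
    m=cv2.inRange(hsv,np.array(lo),np.array(hi)); yy,xx=np.mgrid[:400,:640]; m[np.hypot(xx-319,yy-88)>68]=0
    m=cv2.morphologyEx(m,cv2.MORPH_OPEN,np.ones((3,3)))
    h=cv2.convexHull(np.argwhere(m>0)[:,::-1].astype(np.int32)); print(cv2.fitEllipse(h), cv2.boundingRect(h))
print(c)
E
```

```text
(319.1, 88.6) [[ 539.5063 -144.1749   60.    ]] [[ 539.4053 -144.3334   74.    ]] [[ 539.2755 -144.5372   92.    ]] [[ 539.2199 -144.6244   99.7   ]]
(319, 87.3) [[ 538.7464 -143.9645   60.    ]] [[ 538.6906 -144.1355   74.    ]] [[ 538.6189 -144.3554   92.    ]] [[ 538.5882 -144.4495   99.7   ]]
(318.5, 85.5) [[ 537.6175 -143.8882   60.    ]] [[ 537.6289 -144.0637   74.    ]] [[ 537.6434 -144.2895   92.    ]] [[ 537.6496 -144.386    99.7   ]]
((318.2874450683594, 85.42780303955078), (113.03376007080078, 118.71720886230469), 2.314363718032837) (262, 27, 113, 118)
((318.4264831542969, 87.32339477539062), (70.91828918457031, 73.9656982421875), 0.4186605215072632) (283, 51, 71, 74)
{'intrinsics': array([[355.152 ,   0.    , 313.8976],
       [  0.    , 355.152 , 198.7343],
       [  0.    ,   0.    ,   1.    ]]), 'R': array([[ 0.3474,  0.9377, -0.0009],
       [ 0.8949, -0.3313,  0.2989],
       [ 0.28  , -0.1046, -0.9543]]), 't': array([-0.0489, -0.6183,  0.1161])}
```

Allowing for perspective, the circle and rib centres agree at (539.4, -144.5) mm. The ribs are at 10.95° and the knob cross at about 9.8°. I'm moving over the spindle with a 1.1° turn.

Emit:
{"op": "drive_tool", "data": {"rows": [{"fingers":30,"dx":20,"dy":0.5,"dz":0,"rx":0,"ry":0,"rz":-1.1},{"fingers":30,"dx":35,"dy":0.2,"dz":0,"rx":0,"ry":0,"rz":0},{"fingers":30,"dx":20.3,"dy":0,"dz":0,"rx":0,"ry":0,"rz":0},{"fingers":30,"dx":10,"dy":0,"dz":0,"rx":0,"ry":0,"rz":0},{"fingers":30,"dx":0,"dy":0,"dz":0,"rx":0,"ry":0,"rz":0},{"fingers":30,"dx":0,"dy":0,"dz":0,"rx":0,"ry":0,"rz":0},{"fingers":30,"dx":0,"dy":0,"dz":0,"rx":0,"ry":0,"rz":0},{"fingers":30,"dx":0,"dy":0,"dz":0,"rx":0,"ry":0,"rz":0},{"fingers":30,"dx":0,"dy":0,"dz":0,"rx":0,"ry":0,"rz":0}]}}

```text
time: 7.65
tool_pos: [0.5378, -0.1477, 0.1238]
tcp_rot: [0.0, 0.166, 0.986, -0.0]
contact_force: [0.4, 0.4, -0.2]
opening: 0.0437
```

```bash
python3 look.py w10; python3 - <<'E'
from h import *
im=manip.camera("side"); a=cv2.resize(im[180:290,250:400],None,fx=5,fy=5,interpolation=cv2.INTER_CUBIC); cv2.imwrite("pics/s10.png",a[:,:,::-1])
s=manip.get_state(); print(s["tool_pos"],s["tcp_rot"],s["contact_force"])
E
```

```text
7.7 [ 0.5377 -0.1476  0.1238] [-0.      0.1661  0.9861  0.    ] [ 0.1328  0.0084 -0.502 ] [0.006  0.0405 0.0288] 0.043981479859043576
[ 0.5376 -0.1476  0.1238] [0.     0.1661 0.9861 0.    ] [-0.0308 -0.6308 -0.6509]
```

View pics/w10.png

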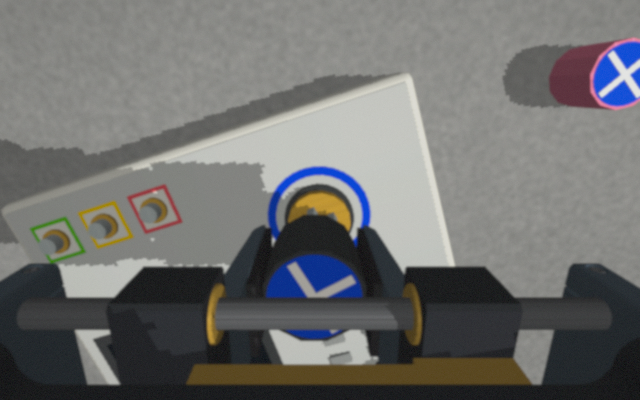

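View pics/s10.png

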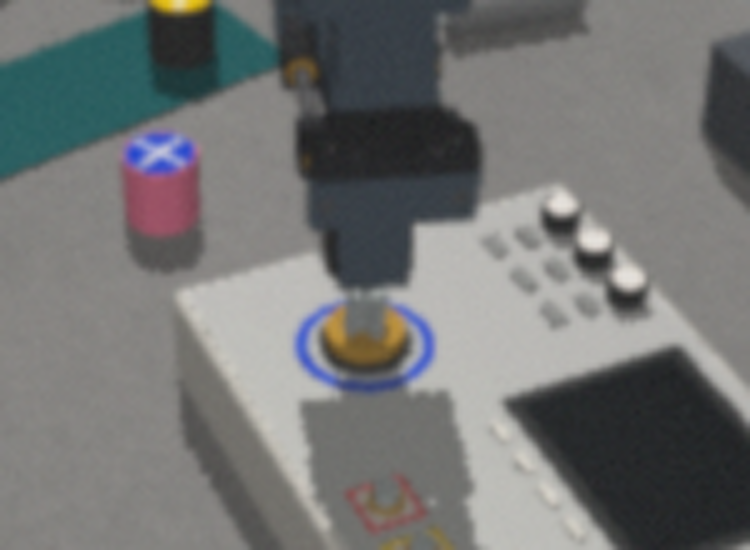

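The jaws are 2.6 mm short along +y, and the wrist picture (circle centre at column 319.5, knob at 315.5) confirms it. I'm correcting that and lowering gently onto the nose.

Emit:
{"op": "drive_tool", "data": {"rows": [{"fingers":30,"dx":0,"dy":2.6,"dz":0,"rx":0,"ry":0,"rz":0},{"fingers":30,"dx":0,"dy":0,"dz":8,"rx":0,"ry":0,"rz":0},{"fingers":30,"dx":0,"dy":0,"dz":6,"rx":0,"ry":0,"rz":0},{"fingers":30,"dx":0,"dy":0,"dz":0,"rx":0,"ry":0,"rz":0},{"fingers":30,"dx":0,"dy":0,"dz":0,"rx":0,"ry":0,"rz":0},{"fingers":30,"dx":0,"dy":0,"dz":0,"rx":0,"ry":0,"rz":0}]}}

```text
time: 8.35
tool_pos: [0.5383, -0.1451, 0.11]
tcp_rot: [0.0, 0.166, 0.986, -0.0]
contact_force: [0.5, 0.2, -1.4]
opening: 0.0438
```

```bash
python3 look.py w11; python3 - <<'E'
from h import *
im=cv2.imread("pics/w11.png"); cv2.imwrite("pics/w11_c.png",cv2.resize(im[140:360,220:420],None,fx=2.7,fy=2.7,interpolation=cv2.INTER_CUBIC))
E
```

```text
8.4 [ 0.5383 -0.1452  0.1101] [ 0.0001  0.1661  0.9861 -0.    ] [-1.0016  0.202  -0.4306] [0.0175 0.0467 0.0072] 0.0436671288201618
```

View pics/w11_c.png

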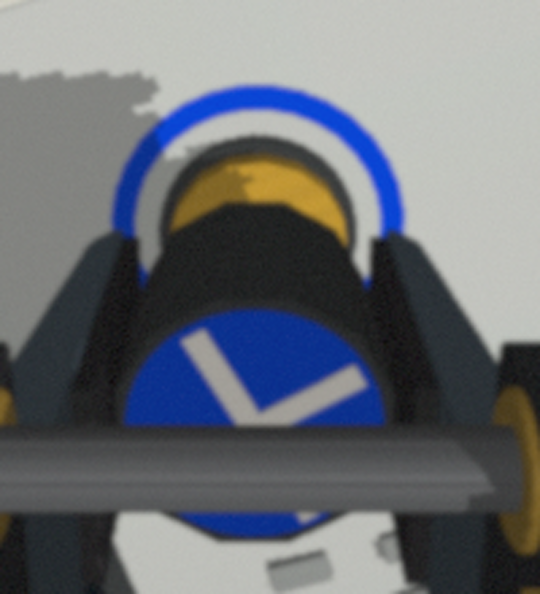

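The knob is laterally centred, within about 1 px of the circle (257 against 255 in the crop). I'm lowering in small steps.

Emit:
{"op": "drive_tool", "data": {"rows": [{"fingers":30,"dx":0,"dy":0,"dz":4,"rx":0,"ry":0,"rz":0},{"fingers":30,"dx":0,"dy":0,"dz":3,"rx":0,"ry":0,"rz":0},{"fingers":30,"dx":0,"dy":0,"dz":3,"rx":0,"ry":0,"rz":0},{"fingers":30,"dx":0,"dy":0,"dz":2,"rx":0,"ry":0,"rz":0},{"fingers":30,"dx":0,"dy":0,"dz":0,"rx":0,"ry":0,"rz":0},{"fingers":30,"dx":0,"dy":0,"dz":0,"rx":0,"ry":0,"rz":0}]}}

```text
time: 9.0
tool_pos: [0.5382, -0.1451, 0.0979]
tcp_rot: [-0.0, 0.166, 0.986, 0.0]
contact_force: [0.4, 0.0, -0.5]
opening: 0.044
```

No contact force yet, so the nose is entering the bore freely. Continuing past the rib tops.

Emit:
{"op": "drive_tool", "data": {"rows": [{"fingers":30,"dx":0,"dy":0,"dz":2,"rx":0,"ry":0,"rz":0},{"fingers":30,"dx":0,"dy":0,"dz":2,"rx":0,"ry":0,"rz":0},{"fingers":30,"dx":0,"dy":0,"dz":1.5,"rx":0,"ry":0,"rz":0},{"fingers":30,"dx":0,"dy":0,"dz":0,"rx":0,"ry":0,"rz":0},{"fingers":30,"dx":0,"dy":0,"dz":0,"rx":0,"ry":0,"rz":0}]}}

```text
time: 9.5
tool_pos: [0.5382, -0.1451, 0.0924]
tcp_rot: [-0.0, 0.166, 0.986, 0.0]
contact_force: [-0.1, -0.3, -0.7]
opening: 0.0437
```

TCP z is 0.0924, below the 0.0939 unmeshed stop, with no force, so the splines look meshed. Sliding down to the ring.

Emit:
{"op": "drive_tool", "data": {"rows": [{"fingers":30,"dx":0,"dy":0,"dz":3,"rx":0,"ry":0,"rz":0},{"fingers":30,"dx":0,"dy":0,"dz":3,"rx":0,"ry":0,"rz":0},{"fingers":30,"dx":0,"dy":0,"dz":3,"rx":0,"ry":0,"rz":0},{"fingers":30,"dx":0,"dy":0,"dz":2,"rx":0,"ry":0,"rz":0},{"fingers":30,"dx":0,"dy":0,"dz":0,"rx":0,"ry":0,"rz":0},{"fingers":30,"dx":0,"dy":0,"dz":0,"rx":0,"ry":0,"rz":0}]}}

```text
time: 10.1
tool_pos: [0.5382, -0.1451, 0.0813]
tcp_rot: [-0.0, 0.166, 0.986, 0.0]
contact_force: [-0.5, -0.1, -1.1]
opening: 0.0436
```

Emit:
{"op": "drive_tool", "data": {"rows": [{"fingers":30,"dx":0,"dy":0,"dz":1,"rx":0,"ry":0,"rz":0},{"fingers":30,"dx":0,"dy":0,"dz":0,"rx":0,"ry":0,"rz":0},{"fingers":30,"dx":0,"dy":0,"dz":0,"rx":0,"ry":0,"rz":0},{"fingers":30,"dx":0,"dy":0,"dz":1.5,"rx":0,"ry":0,"rz":0},{"fingers":30,"dx":0,"dy":0,"dz":1.5,"rx":0,"ry":0,"rz":0},{"fingers":30,"dx":0,"dy":0,"dz":0,"rx":0,"ry":0,"rz":0},{"fingers":30,"dx":0,"dy":0,"dz":0,"rx":0,"ry":0,"rz":0}]}}

```text
time: 10.8
tool_pos: [0.5383, -0.1451, 0.0775]
tcp_rot: [0.0, 0.166, 0.986, -0.0]
contact_force: [-1.3, 0.2, 5.0]
opening: 0.0437
```

The ring is pushing back with 5 N (ring about 2 mm down). Pressing further.

Emit:
{"op": "drive_tool", "data": {"rows": [{"fingers":30,"dx":0,"dy":0,"dz":1,"rx":0,"ry":0,"rz":0},{"fingers":30,"dx":0,"dy":0,"dz":1,"rx":0,"ry":0,"rz":0},{"fingers":30,"dx":0,"dy":0,"dz":0.5,"rx":0,"ry":0,"rz":0},{"fingers":30,"dx":0,"dy":0,"dz":0,"rx":0,"ry":0,"rz":0},{"fingers":30,"dx":0,"dy":0,"dz":0,"rx":0,"ry":0,"rz":0},{"fingers":30,"dx":0,"dy":0,"dz":0,"rx":0,"ry":0,"rz":0}]}}

```text
time: 11.4
tool_pos: [0.5384, -0.1451, 0.0758]
tcp_rot: [0.0, 0.166, 0.986, -0.0]
contact_force: [-4.3, 1.6, 19.7]
opening: 0.0441
```

Force jumped to about 20 N at TCP z 0.0758, so the ring is on its stop. Checking that it holds.

Emit:
{"op": "drive_tool", "data": {"rows": [{"fingers":30,"dx":0,"dy":0,"dz":0,"rx":0,"ry":0,"rz":0},{"fingers":30,"dx":0,"dy":0,"dz":0,"rx":0,"ry":0,"rz":0},{"fingers":30,"dx":0,"dy":0,"dz":0,"rx":0,"ry":0,"rz":0},{"fingers":30,"dx":0,"dy":0,"dz":0,"rx":0,"ry":0,"rz":0},{"fingers":30,"dx":0,"dy":0,"dz":0,"rx":0,"ry":0,"rz":0},{"fingers":30,"dx":0,"dy":0,"dz":0,"rx":0,"ry":0,"rz":0},{"fingers":30,"dx":0,"dy":0,"dz":0,"rx":0,"ry":0,"rz":0},{"fingers":30,"dx":0,"dy":0,"dz":0,"rx":0,"ry":0,"rz":0}]}}

```text
time: 12.2
tool_pos: [0.5384, -0.1452, 0.0758]
tcp_rot: [0.0, 0.166, 0.986, -0.0]
contact_force: [-4.1, 1.2, 19.4]
opening: 0.0438
```

```bash
python3 look.py w12; python3 - <<'E'
from h import *
a=cv2.imread("pics/w11.png")[140:360,220:420]; b=cv2.imread("pics/w12.png")[140:360,220:420]
im=manip.camera("side")[180:290,250:400,::-1]
f=lambda x,s:cv2.resize(x,None,fx=s,fy=s,interpolation=cv2.INTER_CUBIC)
L=f(b,1.9); S=cv2.resize(im,(400,L.shape[0])); cv2.imwrite("pics/f12.png",np.hstack([L,S]))
s=manip.get_state(); print(s["contact_force"],s["tool_pos"],s["joint_velocities"])
E
```

```text
12.25 [ 0.5384 -0.1452  0.0758] [ 0.0004  0.1661  0.9861 -0.0001] [-4.1858  1.222  19.4715] [ 0.2753  0.8379 -0.0117] 0.04408897705779941
[-4.369   1.0705 19.6975] [ 0.5384 -0.1452  0.0758] [-0.0009  0.0006  0.0015 -0.0003  0.0005  0.0005]
```

View pics/f12.png

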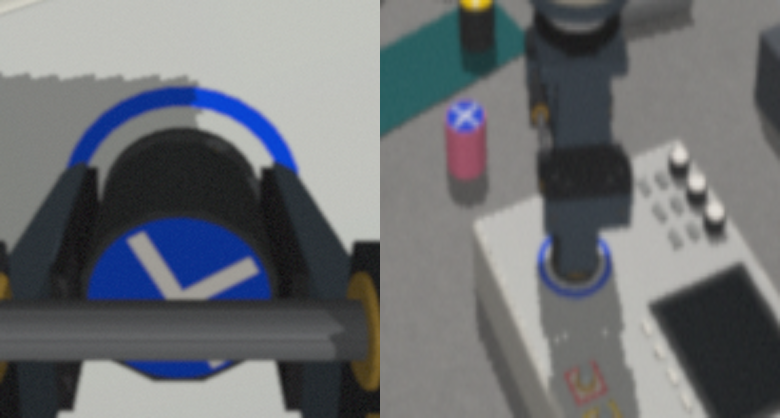

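The knob sits down over the ring inside the circle. It has not slipped in the fingers: the top edge of the blue is at the same image row as before. Force is steady at 19.5 N. Handing in.

```bash
python3 -c "
from cell import manip
print(manip.close_job())"
```

```text
the job is handed in; nothing more can be done
None
```

I took the blue-topped knob from the mat, lifted it clear and set it on the spindle inside the blue circle, where it meshed. I then pressed it down onto the ring and handed the job in at about 12 s with the fingers still gripping and pressing.

- **Meshing:** I turned the knob 1.1° to match the spindle's ribs. It went past the height where an unmeshed knob would stop, with no measurable force.
- **Final press:** the TCP settled at z = 0.0758 m, which by the grasp geometry puts the knob's underside about 4 mm below the free ring's height. The force was steady at about 19.5 N, against the 9 N needed to push the ring fully down. The knob showed no slip in the fingers over the last second or so.
- **Not directly checked:** with the knob on it, the ring was mostly hidden, so its travel is inferred from height and force. A side force of about 4 N remained at the end.
- **Disagreement on the way:** my estimates of the spindle's centre, from the circles and from the ribs, differed by about 1 mm. I used a perspective-corrected value, and the fit was free.
- **Other items:** I made no contact that I know of with the other knobs or anything else. I did not re-measure them at the end.

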